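Tip the mug-shell tray and latch it with the turnbutton

TASK

Press the red tab down so the tray tips fully onto its outlet stop and both copper mug shells roll to the outlet end. Then turn the brass turnbutton clockwise by its knob, over the tab, until you feel it bear firmly on the red stop pin without forcing it, and let go, leaving the tray tipped and latched. Do not disturb the two finished mugs beside the stand.

Things in the scene. Friction and masses are not known exactly. Their poses are not given: they have to be found in the camera images.
- tray_mid (a point): Middle of the floor of the aluminium tipping tray, 300 mm long (its y) by 116 mm wide (x), walls 40 mm above the floor; z square to the floor. It see-saws on a level hinge along x, 130 mm above the table, on a plywood stand 150 x 500 mm whose place and turn vary. Its +y end is the loading end, its -y end the outlet end.
- tray (a joint): Tilt of the tray: 0 = loading end fully down (as found), 0.40 rad = outlet end fully down on its stop; level at 0.20. The hinge is stiff and stays where it is left; pressing on the red tab takes 2 to 8 N until the stop, which is rigid.
- tray_tab (a point): Centre of the top of the red metal tab on the tray's outlet end: 60 mm wide (tray x), 46 mm long (tray y), 8 mm thick, 178 mm from the hinge. Fully tipped it is level, its top 99 mm above the table; at the start it slopes and is about 169 mm up. The tray's end wall, 40 mm tall, begins 28 mm inward of this point.
- button: Brass turnbutton: level bar 170 mm long (its y), 24 wide, 10 thick, on a vertical pivot at its middle; origin on the pivot at the underside, 104 mm above the table. The +y half is the blade, the -y half has a black knob. The blade starts 1.3 to 2.2 rad anticlockwise (from above) of the red pin; turn it clockwise, 5 mm over the tab of a fully tipped tray (a higher tab jams it), up to the pin.
- button_knob (a point): Centre of the top of the turnbutton's black knob: upright round post 22 mm in diameter, 50 mm tall above the bar, 70 mm from the pivot; this point is 164 mm above the table. Free on all sides for fingers. Turning the button takes about 0.35 N m (5 N at the knob); it stays where it is left.
- stop: Dark steel dial, 92 mm across, fixed under the turnbutton, with a red stop pin 8 mm in diameter rising beside the blade, 42 mm from the pivot; origin on the turnbutton's pivot. The dial is reset by hand between jobs: where its pin stops the blade differs and is not told here, it has to be felt through the knob (or seen). Bearing firmly on it means 10 N or more; above 60 N it bends.
- shell1: Copper mug shell (a cup without handle) lying across the tray, a cylinder 60 mm in diameter, 90 mm long (its x axis); origin at its centre. Rolls freely, as found at the tray's loading end. It weighs 110 to 220 g.
- shell2: The second copper mug shell, like the first.
- mug1: Bystander, to be left alone: finished copper mug, 84 mm across, 100 mm tall, standing beside the stand. Origin at the underside.
- mug2: Bystander, to be left alone: finished copper mug, 84 mm across, 100 mm tall, standing beside the stand. Origin at the underside.
Things that resemble listed ones, but are neither listed nor needed, are in the scene too. Leave any purple look-alike of the shell1 alone.

How it is judged (in metres and radians):
On the way, in this order (a step that is already met when the one before it is completed fails the run):
1. the tray is tipped fully to the outlet side with both shells at the outlet end (value of joint tray above 0.37 rad and y of each of shell1, shell2 in the frame of tray_mid below -0.03 m), for 0.2 s.
2. the turnbutton bears firmly on the stop pin (contact force between button and stop above 10 N and value of joint tray above 0.37 rad), for 0.1 s.
At the end, for the whole second after the job is handed in: The tray is tipped to more than 0.37 rad with both shells in it at rest, more than 30 mm to the outlet side of its middle; the turnbutton is still, over the tab, turned no more than 0.2 rad back from the stop pin, after having pressed on it with more than 10 N (all of step 1 and z of each of shell1, shell2 in the frame of tray_mid below 0.05 m and angle between the y axis of button and the y axis of stop, either way round below 0.2 rad and angular speed of button below 0.05 rad/s and linear speed of each of shell1, shell2 below 0.03 m/s); the robot touches nothing.
It fails at once if the stop pin is bent: pressed with more than 60 N (contact force between button and stop above 60 N).
It fails at once if a finished mug is moved by more than 30 mm (distance of any of mug1, mug2 from where it was at the start of the episode above 0.03 m).
It also fails if it takes over 72 s, if anything falls off the work surface, if the arm or the gripper's body presses on something with over 40 N, if the wrist force passes 120 N, or if a joint passes its speed limit or range.

ROBOT

A 6-joint arm with a two-finger parallel gripper is mounted at the origin on the work surface. World frame = base frame: x ahead of the robot, y to its left, z up, the work surface at z = 0. Lengths are in mm, angles in rad, forces in N, time in s.
With the tool pointing down it reaches from about 275 to 750 mm from the base axis. Payload 10.2 kg.
Tool frame: the origin (TCP) lies between the finger pads; the fingertips stand 8 mm ahead of it and the grasp point (between the pads) lies 11 mm behind it; z points along the fingers, x is the direction in which the jaws open and shut, and the axes are right-handed (so a half turn about z gives the same grasp; the last joint's range is limited). The gripper opens to 85 mm and grips with 20 to 120 N. Pads are 22 mm wide; open, the fingers measure 114 mm over their backs; the gripper's body (76 mm by 85 mm) begins 54 mm behind the grasp point. The pads swing forward as they close: fully open they stand 13 mm farther back than shut.
Start: joints at [-0.223, 0.313, 1.498, -0, 1.331, -0.223], TCP at [525.006, -0.014, 239.294] pointing down, gripper open.
Joint ranges: [-2.94, 2.94], [-0.97, 2.17], [0.19, 2.56], [-1.23, 4.37], [0.02, 3.11], [-2.88, 2.88]. Speed limits (rad/s): [2.39, 2.39, 3.01, 3.14, 3.14, 3.14].

INTERFACE

Orientations are given as a unit quaternion [w, x, y, z].
In Python, from rig import sense, eyes, ctrl gives the robot as it stands.
- The arm moves only by the tool move_arm, never from a script. Its argument "rows" is a list that holds one entry, the list of rows, each a list of 5 numbers: the shift along the tool's x, y, z in mm, then the turn about the tool's z in units of 6 degrees (1.0 is 6 degrees), then the gripper command: -1 is shut, 1 is fully open, values between are in proportion. In form: [[[dx, dy, dz, roll, jaw], ...]]. A call has 1 to 12 rows; each row is the pose to reach, as a shift and turn from the pose measured when the call began, along the tool's axes at that moment; what a row does not reach only later rows make up. A row lasts 1/8 s, in which the tool goes at most 62.5 mm and 10.7 degrees, less where a joint would pass 70% of its speed; a pose out of reach is approached as far as the arm can. A call with a gripper value outside its range is refused whole. The fingers move at their own pace and stop on an object; "squeeze" is the grip in N (left out, the last holds). Time passes only in rows, so rows that repeat a pose let the fingers close. It gives the time, the measured TCP pose, the force and the opening at its end, in the units of the state.
- sense(): the state, without advancing time (a new reading comes with each control period).
- eyes.capture(name): name is "scene" or "side" or "wrist"; returns a dict with "color" (384x512x3 uint8, blue, green, red), "vertical_fov" (degrees; the focal length in pixels is half the picture's height over the tangent of half this angle, whatever the lens; pixels are square), "cx", "cy" (the principal point, pixels), "xyz" and "attitude" of the camera in the world. Camera axes: x right, y down, z forward; pixel columns grow to the right and rows downward; lengths in mm; the calibration is good to about 2 mm. A picture is of the moment at which its call begins. There is no depth.
- ctrl.finish_job(): hands the job in, once; it reports no verdict.
The state is a dict: "time_s": time; "joints": joint angles; "dq": joint speeds; "tau": joint torques, N m; "eef_pos": TCP position; "ee_rot": TCP orientation; "force": force on the tool from outside, world axes, zero at the start; "wrist_torque": the same for the moment, N m; "grip_width": opening from 0.0 (shut) to 1.0 (fully open).
Only numpy, scipy, OpenCV 4.12 (cv2) and the standard library are available. Lean on these libraries where they do the work, as an engineer would, in place of code of your own. Each camera call takes 0.05 s, during which the arm holds its last target. There are 200 camera calls.

## Working session

There is one attempt and no reset: what is moved stays moved. The work goes in short steps, Python scripts to look and compute and a tool call to move; the robot and the scene stay as the last step left them, time stands still between calls to the robot, and variables do not carry over. Pictures are saved under pics/ and viewed, about 8 in all and at most 12, crops included, and the job is handed in when it is done.

Besides the shell and the picture viewer there is one more tool, called after ">>>" as name(argument=value, ...), one argument or row to a line, values as JSON. move_arm: Moves the arm, as the interface text tells. Its arguments: {"type":"object","properties":{"rows":{"type":"array","items":{"type":"array","items":{"type":"array","items":{"type":"number"}}}},"squeeze":{"type":"number"}},"required":["rows"]}

```bash
mkdir -p pics
cat > h.py <<'E'
from rig import sense, eyes, ctrl
import numpy as np, cv2
from scipy.spatial.transform import Rotation as R
def cap(n,fn=None):
    c=eyes.capture(n)
    if fn: cv2.imwrite('pics/'+fn,c['color'])
    return c
def cam(c):
    h=c['color'].shape[0]; f=h/2/np.tan(np.radians(c['vertical_fov'])/2)
    q=np.array(c['attitude'],float)
    M=R.from_quat(np.r_[q[1:],q[0]]).as_matrix() if q.size==4 else q.reshape(3,3)
    return f,c['cx'],c['cy'],M,np.array(c['xyz'],float)
def pix2z(c,u,v,z):
    f,cx,cy,M,p=cam(c); d=M@np.array([(u-cx)/f,(v-cy)/f,1]); return p+d*(z-p[2])/d[2]
def proj(c,P):
    f,cx,cy,M,p=cam(c); d=M.T@(np.array(P)-p); return cx+f*d[0]/d[2],cy+f*d[1]/d[2]
E
python3 - <<'E'
from h import *
a=[cap(n) for n in("scene","side","wrist")]
for n,c in zip("abc",a): print({k:v for k,v in c.items() if k!='color'})
np.save('s0.npy',a,allow_pickle=True)
cv2.imwrite('pics/0.png',cv2.resize(a[0]['color'],(768,576)))
cv2.imwrite('pics/1.png',cv2.resize(a[1]['color'],(768,576)))
print(sense())
E
```

```text
{'vertical_fov': 54.76532347460671, 'cx': 251.99346461595624, 'cy': 191.60310926131078, 'xyz': array([1162.34403374, -207.59746711,  756.88408156]), 'attitude': array([-0.32347628,  0.76738234,  0.50826441, -0.21944186])}
{'vertical_fov': 45.87280806733038, 'cx': 253.13667670932557, 'cy': 196.40587891605028, 'xyz': array([ 332.76562416, -984.29608738,  738.06470546]), 'attitude': array([-0.48863494,  0.86511925, -0.09775513,  0.05699564])}
{'vertical_fov': 63.43487547535653, 'cx': 249.09630039705795, 'cy': 191.03978967957084, 'xyz': array([524.72748479,  74.64091786, 373.19237896]), 'attitude': array([ 1.48666146e-01,  9.88886914e-01,  7.67803421e-04, -6.76919737e-04])}
{'time_s': 0.15, 'joints': array([-2.23385959e-01,  3.13332827e-01,  1.49829756e+00,  5.12017590e-05,
        1.33101348e+00, -2.23364130e-01]), 'dq': array([ 0.00163599, -0.00244553, -0.00276986,  0.00073725, -0.00080528,
       -0.00052187]), 'tau': array([ 1.79854873e-03, -4.12368500e+01, -2.59796566e+01, -1.57318855e-04,
        3.17765021e-03, -3.62555340e-05]), 'eef_pos': array([5.24800017e+02, 5.32505442e-02, 2.38847553e+02]), 'ee_rot': array([-1.40681685e-04,  9.99999861e-01, -1.70076169e-05, -5.07043246e-04]), 'force': array([-0.69168318,  0.30883732, -0.97655699]), 'wrist_torque': array([-0.04991395, -0.00591494,  0.04761329]), 'grip_width': 1.0010015500431595}
```

View pics/0.png

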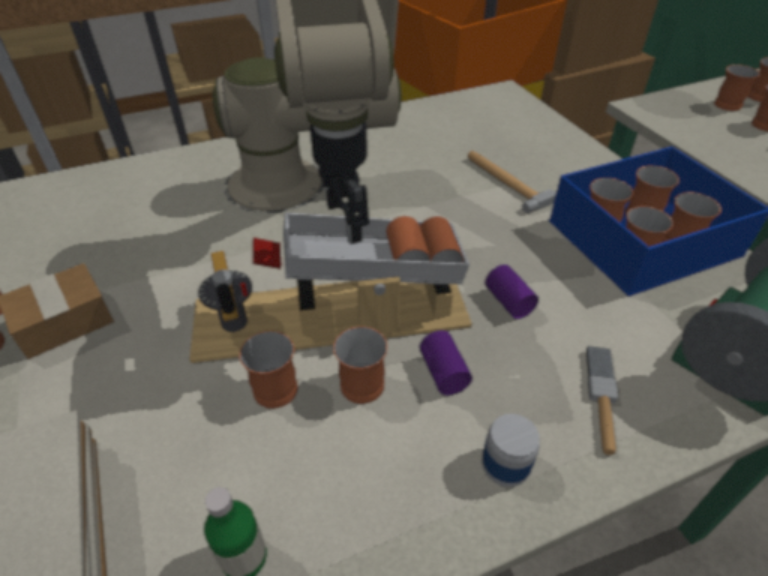

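View pics/1.png

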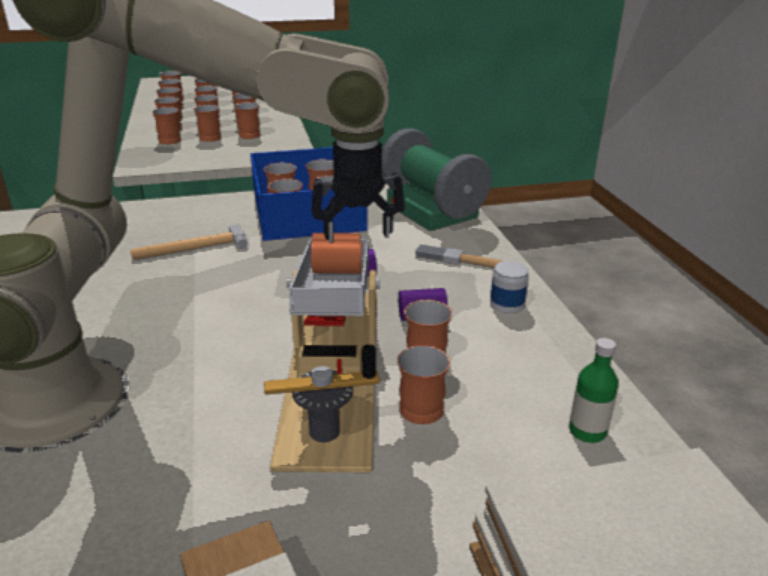

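Run:
```python
from h import *
a=np.load('s0.npy',allow_pickle=True)
x=cv2.resize(a[0]['color'][140:260,110:240],None,fx=4,fy=4,interpolation=2)[:480]
y=cv2.resize(a[1]['color'][190:320,165:255],None,fx=4,fy=4,interpolation=2)[:480]
o=np.zeros((480,x.shape[1]+y.shape[1],3),np.uint8)[:, :];o[:x.shape[0],:x.shape[1]]=x;o[:y.shape[0],x.shape[1]:]=y
cv2.imwrite('pics/2.png',o);print(o.shape,x.shape)
```

```text
(480, 880, 3) (480, 520, 3)
```

View pics/2.png

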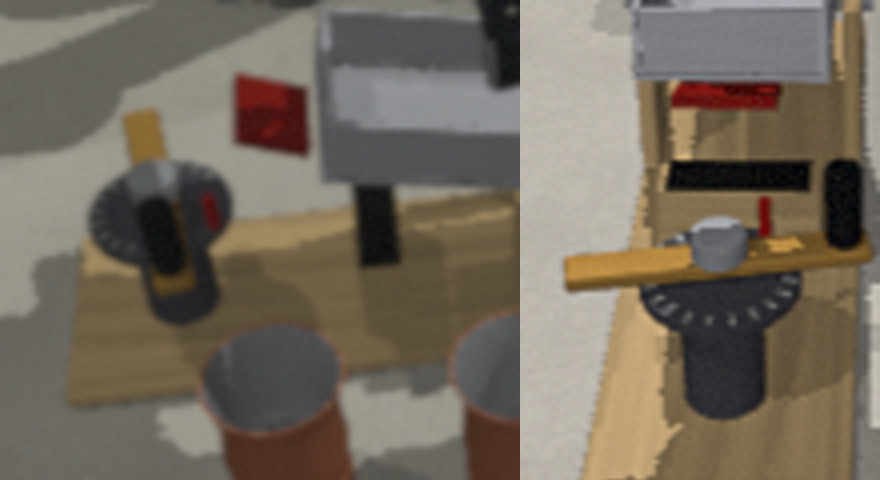

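```bash
cat >> h.py <<'E'
def tri(c1,u1,c2,u2):
    A=[];b=[]
    for c,(u,v) in((c1,u1),(c2,u2)):
        f,cx,cy,M,p=cam(c); d=M@np.array([(u-cx)/f,(v-cy)/f,1]); d/=np.linalg.norm(d)
        Q=np.eye(3)-np.outer(d,d);A.append(Q);b.append(Q@p)
    return np.linalg.lstsq(np.vstack(A),np.hstack(b),rcond=None)[0]
E
python3 - <<'E'
from h import *
a=np.load('s0.npy',allow_pickle=True)
S=lambda x,y:(110+x/4,140+y/4)
T=lambda x,y:(165+(x-520)/4,190+y/4)
for n,s,t in [('knobtop',(155,205),(843,166)),('cap',(155,180),(720,230)),('tab',(271,115),(727,95)),('pintop',(207,195),(765,198)),('tip',(140,112),(567,262))]:
    print(n,tri(a[0],S(*s),a[1],T(*t)).round(1), end=' ')
    z={'knobtop':164,'tab':169,'tip':114}.get(n,120)
    print(pix2z(a[0],*S(*s),z).round(1),pix2z(a[1],*T(*t),z).round(1))
# stand corners z~?(plywood thin), mugs
print('stand',[pix2z(a[0],*S(*p),10).round(0)[:2] for p in [(70,403),(85,238)]], pix2z(a[0],470/1.5,327/1.5,10).round(0))
for m in [(268,348),(361,346)]: print('mug',pix2z(a[0],m[0]/1.5,m[1]/1.5,100).round(0))
for m in [(428,311),(423,362)]: print('mug',pix2z(a[1],m[0]/1.5,m[1]/1.5,100).round(0))
E
```

```text
knobtop [ 499.6 -193.9  163.4] [ 498.7 -193.2  164. ] [ 499.9 -196.5  164. ]
cap [ 432.3 -187.6  125.1] [ 426.7 -187.5  120. ] [ 433.1 -180.8  120. ]
tab [ 449.  -111.9  164.4] [ 453.  -111.9  169. ] [ 448.5 -120.7  169. ]
pintop [ 461.  -161.6  125.1] [ 453.3 -160.3  120. ] [ 462.7 -157.   120. ]
tip [ 348.1 -182.9  113.8] [ 348.7 -183.   114. ] [ 348.  -182.8  114. ]
stand [array([ 488., -276.]), array([ 341., -242.])] [606. 199.  10.]
mug [ 589. -156.  100.]
mug [642. -23. 100.]
mug [643. -25. 100.]
mug [ 593. -166.  100.]
```

Candidates: red tab at scene (177,169), not the red pin at (162,193). Knob: the black post at scene (149,191), not the black tray support at (204,196). Shells: the two copper ones in the tray at scene (271,158) and (295,160), not the purple cylinders at (341,194) and (297,242). The crop confirms these choices. I'll press the tab first.

>>> move_arm(
  rows=[
    [[-30,40,0,1,-1],[-78,90,0,2.3,-1],[-78,118,0,2.3,-1],[-78,118,20,2.3,-1],[-78,118,45,2.3,-1],[-78,118,45,2.3,-1]],
  ],
)

```text
time_s: 0.9
eef_pos: [446.0, -117.6, 192.7]
ee_rot: [-0.001, 0.993, -0.12, -0.002]
force: [0.5, 0.1, 0.1]
grip_width: -0.002
```

Run:
```python
from h import *
a=cap('scene');b=cap('side')
x=cv2.resize(a['color'][100:230,120:250],None,fx=3,fy=3,interpolation=2)
y=cv2.resize(b['color'][150:280,165:295],None,fx=3,fy=3,interpolation=2)
cv2.imwrite('pics/3.png',np.hstack([x,y]))
```

```text
(no output)
```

View pics/3.png

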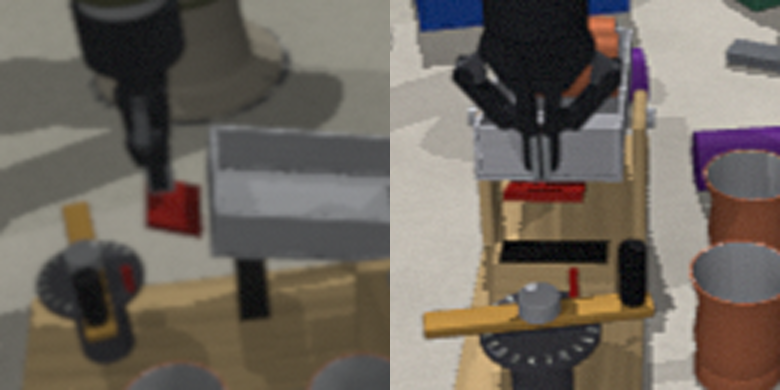

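>>> move_arm(
  rows=[
    [[0,-3,8,0,-1],[0,-3,16,0,-1],[0,-3,24,0,-1],[0,-3,32,0,-1],[0,-3,40,0,-1],[0,-3,48,0,-1],[0,-3,56,0,-1],[0,-3,64,0,-1],[0,-3,70,0,-1],[0,-3,76,0,-1],[0,-3,80,0,-1],[0,-3,82,0,-1]],
  ],
)

```text
time_s: 2.5
eef_pos: [448.2, -114.9, 112.8]
ee_rot: [-0.0, 0.993, -0.12, 0.0]
force: [1.7, 2.9, 4.3]
grip_width: -0.0
```

>>> move_arm(
  rows=[
    [[0,0,2,0,-1],[0,0,4,0,-1],[0,0,6,0,-1],[0,0,7,0,-1],[0,0,8,0,-1],[0,0,8,0,-1]],
  ],
)

```text
time_s: 3.25
eef_pos: [448.2, -114.9, 106.3]
ee_rot: [0.0, 0.993, -0.12, 0.001]
force: [-8.4, 5.0, 22.5]
grip_width: 0.002
```

>>> move_arm(
  rows=[
    [[0,0,-30,0,-1],[0,0,-80,0,-1],[0,0,-130,-1,-0.5],[20,20,-130,-3,0.2],[50,45,-130,-5,0.2],[69,64,-130,-7,0.2],[69,64,-130,-9,0.2],[69,64,-130,-11,0.2],[69,64,-130,-13,0.2],[69,64,-130,-15,0.2],[69,64,-130,-16.6,0.2],[69,64,-130,-16.6,0.2]],
  ],
)

```text
time_s: 4.75
eef_pos: [499.6, -193.6, 235.8]
ee_rot: [0.0, 0.731, 0.683, -0.0]
force: [-0.2, -0.6, 0.0]
grip_width: 0.6
```

Run:
```python
from h import *
print(sense()['joints'].round(2),sense()['force'].round(1))
a=cap('scene');b=cap('side');np.save('s1.npy',[a,b],allow_pickle=True)
x=cv2.resize(a['color'][130:270,120:320],None,fx=2,fy=2,interpolation=2)
y=cv2.resize(b['color'][130:270,155:275],None,fx=3,fy=3,interpolation=2)
o=np.zeros((420,760,3),np.uint8);o[:280,:400]=x;o[:,400:]=y
cv2.imwrite('pics/4.png',o)
```

```text
[-0.59  0.34  1.47 -0.    1.33 -2.09] [-0.2 -0.6  0. ]
```

View pics/4.png

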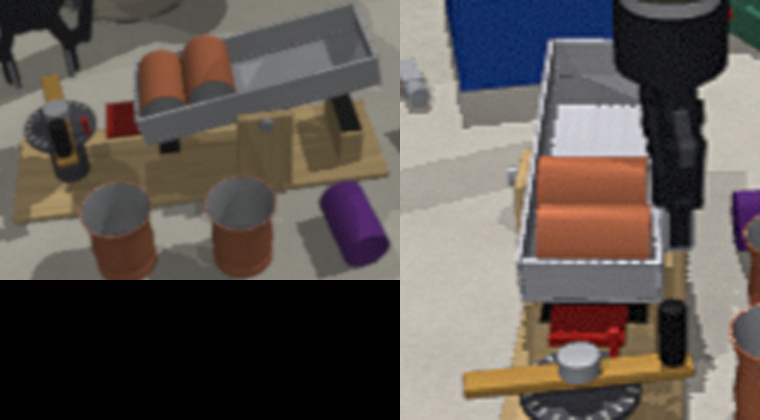

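The tray is tipped with both shells at the outlet end (scene ~(160,80) and (207,68) in the crop), and the knob hasn't moved. Descending to grip it.

>>> move_arm(
  rows=[
    [[0,0,35,0,0.2],[0,0,60,0,0.2],[0,0,80,0,0.2],[0,0,98,0,0.2],[0,0,98,0,0.2],[0,0,98,0,-1],[0,0,98,0,-1],[0,0,98,0,-1],[0,0,98,0,-1]],
  ],
  squeeze=20,
)

```text
time_s: 5.98
eef_pos: [500.0, -193.9, 138.8]
ee_rot: [0.001, 0.732, 0.681, 0.0]
force: [-0.2, -0.0, 5.8]
grip_width: 0.253
```

>>> move_arm(
  rows=[
    [[-6.1,-0.3,0,0.83,-1],[-12.2,-1.1,0,1.67,-1],[-18.1,-2.4,0,2.5,-1],[-23.9,-4.2,0,3.33,-1],[-29.6,-6.6,0,4.17,-1],[-35,-9.4,0,5,-1],[-40.2,-12.7,0,5.83,-1],[-45,-16.4,0,6.67,-1],[-49.5,-20.5,0,7.5,-1],[-53.6,-25,0,8.33,-1],[-57.3,-29.8,0,9.17,-1],[-60.6,-35,0,10,-1]],
  ],
)

```text
time_s: 7.48
eef_pos: [461.3, -252.5, 139.0]
ee_rot: [0.002, 0.975, 0.222, 0.002]
force: [5.1, -3.3, -2.2]
grip_width: 0.247
```

```bash
cat > st.py <<'E'
from h import *
s=sense();q=s['ee_rot'];fx=2*np.arctan2(q[2],q[1]);t=np.array([np.cos(fx),np.sin(fx)]);r=np.array([t[1],-t[0]])
d=s['eef_pos'][:2]-np.array([431,-189])
print('knob ang',np.degrees(np.arctan2(d[1],d[0])).round(1),'rad',np.hypot(*d).round(1),'toolx',np.degrees(fx).round(1),'Ftan',(s['force'][:2]@t).round(1),'Frad',(s['force'][:2]@r).round(1),'Mz',s['wrist_torque'].round(2))
E
python3 st.py
```

```text
knob ang -64.5 rad 70.4 toolx 25.7 Ftan 3.1 Frad 5.1 Mz [-0.47 -0.6   0.15]
```

>>> move_arm(
  rows=[
    [[-6.1,-0.3,0,0.83,-1],[-12.2,-1.1,0,1.67,-1],[-18.1,-2.4,0,2.5,-1],[-23.9,-4.2,0,3.33,-1],[-29.6,-6.6,0,4.17,-1],[-35,-9.4,0,5,-1]],
  ],
)

```text
time_s: 8.22
eef_pos: [425.7, -259.9, 138.9]
ee_rot: [0.002, 0.999, -0.039, 0.002]
force: [1.5, -5.0, -2.2]
grip_width: 0.255
```

```bash
python3 st.py
python3 - <<'E'
from h import *
a=cap('scene');b=cap('side')
x=cv2.resize(a['color'][130:250,110:240],None,fx=3,fy=3,interpolation=2)
y=cv2.resize(b['color'][180:300,165:295],None,fx=3,fy=3,interpolation=2)
cv2.imwrite('pics/5.png',np.hstack([x,y]))
E
```

```text
knob ang -94.3 rad 71.1 toolx -4.4 Ftan 1.9 Frad 4.9 Mz [-0.59 -0.    0.23]
```

View pics/5.png

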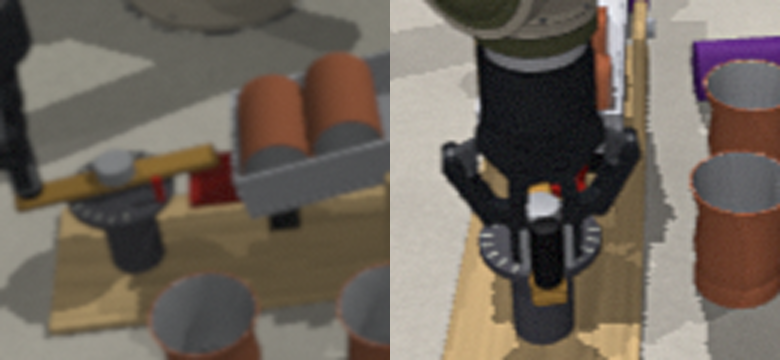

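Blade at crop (200,158) is moving over the tab and the pin at (158,187) is still ahead. I'll approach in smaller steps.

>>> move_arm(
  rows=[
    [[-2.4,0,0,0.33,-1],[-4.9,-0.2,0,0.67,-1],[-7.3,-0.4,0,1,-1],[-9.7,-0.7,0,1.33,-1],[-12.2,-1.1,0,1.67,-1],[-14.6,-1.5,0,2,-1]],
  ],
)

```text
time_s: 9.07
eef_pos: [410.7, -257.5, 138.9]
ee_rot: [0.002, 0.99, -0.143, 0.002]
force: [2.7, -4.9, -1.8]
grip_width: 0.248
```

```bash
python3 st.py
```

```text
knob ang -106.5 rad 71.4 toolx -16.5 Ftan 3.9 Frad 3.9 Mz [-0.5  -0.14  0.1 ]
```

Now 1 mm steps.

>>> move_arm(
  rows=[
    [[-1.2,0,0,0.17,-1],[-2.4,0,0,0.33,-1],[-3.6,-0.1,0,0.5,-1],[-4.9,-0.2,0,0.67,-1],[-6,-0.3,0,0.83,-1],[-7,-0.4,0,0.95,-1]],
  ],
)

```text
time_s: 9.82
eef_pos: [404.0, -255.2, 138.9]
ee_rot: [0.002, 0.981, -0.193, 0.002]
force: [2.2, -4.8, -0.6]
grip_width: 0.249
```

```bash
python3 st.py
```

```text
knob ang -112.2 rad 71.5 toolx -22.2 Ftan 3.8 Frad 3.6 Mz [-0.64  0.01  0.13]
```

>>> move_arm(
  rows=[
    [[-1,0,0,0.14,-1],[-2,0,0,0.28,-1],[-3,0,0,0.41,-1],[-4,-0.1,0,0.55,-1]],
  ],
)

```text
time_s: 10.32
eef_pos: [400.3, -253.6, 138.9]
ee_rot: [0.002, 0.975, -0.222, 0.002]
force: [1.4, -5.1, -0.5]
grip_width: 0.251
```

```bash
python3 st.py
```

```text
knob ang -115.4 rad 71.5 toolx -25.6 Ftan 3.4 Frad 4.0 Mz [-0.6   0.09  0.17]
```

>>> move_arm(
  rows=[
    [[-0.7,0,0,0.1,-1],[-1.4,0,0,0.2,-1],[-2.1,0,0,0.3,-1]],
  ],
)

```text
time_s: 10.7
eef_pos: [399.2, -252.9, 139.0]
ee_rot: [0.002, 0.971, -0.237, 0.004]
force: [8.2, -5.7, -6.4]
grip_width: 0.249
```

```bash
python3 st.py
```

```text
knob ang -116.5 rad 71.4 toolx -27.5 Ftan 9.9 Frad 1.3 Mz [-0.78 -1.04  0.17]
```

>>> move_arm(
  rows=[
    [[-1,0,0,0,-1],[-1.6,0,0,0,-1],[-1.6,0,0,0,-1]],
  ],
)

```text
time_s: 11.08
eef_pos: [398.9, -252.8, 139.0]
ee_rot: [0.003, 0.971, -0.238, 0.005]
force: [10.6, -7.5, -6.7]
grip_width: 0.25
```

```bash
python3 st.py
```

```text
knob ang -116.7 rad 71.4 toolx -27.5 Ftan 12.9 Frad 1.7 Mz [-0.92 -1.23  0.15]
```

>>> move_arm(
  rows=[
    [[-1.6,0,0,0,-1],[-2.4,0,0,0,-1],[-3,0,0,0,-1],[-3,0,0,0,-1]],
  ],
)

```text
time_s: 11.58
eef_pos: [398.4, -252.5, 139.1]
ee_rot: [0.004, 0.971, -0.238, 0.009]
force: [17.8, -9.9, -11.5]
grip_width: 0.25
```

```bash
python3 st.py
```

```text
knob ang -117.2 rad 71.4 toolx -27.6 Ftan 20.4 Frad 0.5 Mz [-1.23 -2.19  0.02]
```

>>> move_arm(
  rows=[
    [[-3,0,0,0,-1],[-1,0,0,0,-1],[0.2,0,0,0,-1],[0.2,0,0,0,0.2],[0.2,0,0,0,0.2],[0.2,0,0,0,0.2],[0.2,0,-20,0,0.2],[0.2,0,-50,0,0.2],[0.2,0,-90,0,0.2],[0,0,-120,0,0.2],[0,0,-120,0,0.2]],
  ],
)

```text
time_s: 12.95
eef_pos: [397.0, -251.5, 260.9]
ee_rot: [0.005, 0.971, -0.238, 0.01]
force: [0.3, -0.0, -0.6]
grip_width: 0.599
```

```bash
python3 st.py
python3 - <<'E'
from h import *
a=cap('scene');b=cap('side')
x=cv2.resize(a['color'][130:260,110:240],None,fx=3,fy=3,interpolation=2)
y=cv2.resize(b['color'][170:300,165:295],None,fx=3,fy=3,interpolation=2)
cv2.imwrite('pics/6.png',np.hstack([x,y]))
E
```

```text
knob ang -118.5 rad 71.2 toolx -27.6 Ftan 0.3 Frad -0.1 Mz [ 0.04 -0.03 -0.08]
```

View pics/6.png

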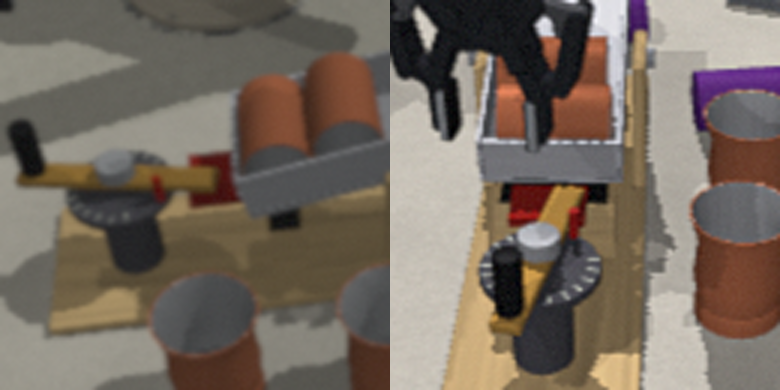

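The blade lies over the tab (side crop (570,200)) against the red pin (574,215). The tray is tipped with both shells at the outlet, the mugs are where they were, and the gripper is clear.

```bash
python3 -c "
from rig import ctrl
print(ctrl.finish_job())"
```

```text
the job is handed in; nothing more can be done
None
```

The tray is tipped and latched, and the job is handed in at about 13 s. The hand-in reports no verdict.

- **Tipping:** I pressed the red tab down until it met the outlet stop, at about 22 N. The next picture showed the tray tipped with both copper shells at the outlet end.
- **Latching:** I gripped the knob and turned the button clockwise by about 113° until it met the pin, close to where the images had placed it. I pressed to about 20 N at the knob and held it there briefly. From the lever arm and the stated friction, that is about 27 N on the pin. That is my estimate, as the pin force was not measured directly.
- **Letting go:** I eased off, opened the gripper and lifted clear.

The last picture shows the blade over the tab against the red pin, the tray still tipped and both shells at the outlet. The mugs look unmoved by eye, and the wrist force is near zero. No check failed or disagreed.

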